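# Flip the printing block onto the inking board

## Task

Turn the wooden printing block over so that it lies flat on the thin inking board with its red carved side up: push it with the fingertips along the table until one of its long sides is square against the board's near edge, then push its opposite side up so that the block tips up against that edge and falls over onto the board. Only push: never grip the block or lift it into the air, and leave everything else where it stands. Finish with the hand clear of the block.

Things in the scene. Friction and masses are not known exactly. Their poses are not given: they have to be found in the camera images.
- block: Loose wooden block, 88 (x) by 112 (y) by 22 mm thick, 95 to 200 g: a brown slab 15 mm thick on a red carved face 7 mm thick, set in 7 mm all round, so the rim overhangs 7 mm above the table. Origin: centre of the carved face, down at the start; z points to the plain back. Starts flat, +x side towards the board, up to 0.25 rad off square, gap 5 to 40 mm. Friction on fingers about 0.5 to 0.7.
- board: Thin light-wood inking board fixed to the table, 180 (x) by 320 (y) by 12 mm high. Origin: centre of its underside, on the table. Its near edge, a square step 12 mm high facing the robot, is the line x = -90 mm in its frame; its x points away from the robot, turned up to 0.3 rad. Seal and dish stand near its two ends; the middle is free.
- seal: Bystander: stone seal, 24 mm square, 62 mm tall, standing on one end of the board. Origin: centre of its foot.
- dish: Bystander: small white bowl, 48 mm across, 18 mm high, standing on the other end of the board. Origin: centre of its foot.
- paperweight: Bystander: dark wood bar 200 x 28 x 16 mm lying on the table to the left (+y) of the block. Origin: centre of its underside, x along its length.
- phone: Bystander: phone 150 x 72 x 9 mm lying on the table to the right (-y) of the block. Origin: centre of its underside, x along its length.
- tin: Bystander: red round seal-paste tin, 66 mm across, 26 mm high. Origin: centre of its underside.
- inkstone: Bystander: black round inkstone, 128 mm across, 30 mm high. Origin: centre of its underside.
Mind the look-alikes: they are no part of the job. There is more than one size of the block; the one meant has the size given above.

How it is judged:
By the outcome, as a careful person would: the job done as asked, in the order asked, and still so for the second after the job is handed in, with the robot touching nothing.
It also fails if it takes over 38 s, if anything falls off the work surface, if the arm or the gripper's body presses on something with over 40 N, if the wrist force passes 120 N, or if a joint passes its speed limit or range.

## Robot

A 6-joint arm with a two-finger parallel gripper is mounted at the origin on the work surface. World frame = base frame: x ahead of the robot, y to its left, z up, the work surface at z = 0. Lengths are in m, angles in rad, forces in N, time in s.
With the tool pointing down it reaches from about 0.275 to 0.875 m from the base axis. Payload 12.5 kg.
Tool frame: the origin (TCP) lies between the finger pads; the fingertips stand 25 mm ahead of it and the grasp point (between the pads) lies 6 mm ahead of it; x points along the fingers, y is the direction in which the jaws open and shut, and the axes are right-handed (so a half turn about x gives the same grasp; the last joint's range is limited). The gripper opens to 85 mm and grips with 20 to 120 N. Pads are 22 mm wide; open, the fingers measure 114 mm over their backs; the gripper's body (76 mm by 85 mm) begins 54 mm behind the grasp point. The pads swing forward as they close: fully open they stand 13 mm farther back than shut.
Start: joints at [1.053, 0.351, 1.652, -0, 1.139, -0.085], TCP at [0.231, 0.499, 0.256] pointing down, gripper open.
Joint ranges: [-2.75, 2.75], [-0.79, 2.1], [0.01, 2.65], [-1.57, 4.71], [0.07, 3.14], [-2.87, 2.87]. Speed limits (rad/s): [2.22, 2.22, 2.79, 3.14, 3.14, 3.14].

## Interface

Orientations are given as a rotation vector (axis times angle).
In Python, from rig import r, cams, workorder, finder gives the robot as it stands.
- The arm moves only by the shell command python3 -m handwheel 'ROWS' [OPENING]. ROWS is JSON, a list of rows, each a list of 4 numbers: the shift along the tool's x, y, z in cm, then the turn about the tool's x in degrees. In form: [[dx, dy, dz, turn], ...]. A call has exactly 10 rows; each row shifts and turns the commanded pose from where the row before left it, along the tool's axes as they then stand; what a row does not reach is not made up. A row lasts 1/10 s, in which the tool goes at most 50 mm and 8.59 degrees, less where a joint would pass 70% of its speed; a pose out of reach is approached as far as the arm can. A call with a gripper value outside its range is refused whole. OPENING is the opening, from 0 (shut) to 1 (fully open), set as the call begins (- or left out, the last holds). The fingers move at their own pace and stop on an object; the grip force is fixed at half the most. Time passes only in rows, so rows that do not move let the fingers close, or fill a call up. It gives the time, the measured TCP pose, the force and the opening at its end, in the units of the state.
- r.observe(): the state, without advancing time (a new reading comes with each control period).
- cams.grab_frame(name): name is "side" or "top"; returns a dict with "pixels" (420x560x3 uint8, red, green, blue), "fx", "fy", "cx", "cy" (pixels), "R" (3x3) and "t" (3): a world point X has camera coordinates R X + t. Camera axes: x right, y down, z forward; pixel columns grow to the right and rows downward; lengths in m; the calibration is good to about 2 mm. A picture is of the moment at which its call begins. There is no depth.
- workorder.close_job(): hands the job in, once; it reports no verdict.
Trained networks look in the newest picture that a camera, given by its name, has taken for a name from the list of things; names that differ only in an ending like _2 or _b are one class to them, and where a whole thing is asked for, a point or a joint stands for the part that bears it (a point fixed in the world has none). Each returns a list of dicts, best first, with "p" (0 to 1); they miss things now and then, are a little off and sometimes report something else, mostly with a low value. They report only what shows in the picture. A call takes as long as a camera call. They do not tell look-alikes from the thing itself.
- finder.search_frame(target, camera): "rect" ([left, top, width, height] in pixels, round what is visible of it).
The state is a dict: "time_s": time; "joint_positions": joint angles; "joint_vel": joint speeds; "tau": joint torques, N m; "position": TCP position; "orientation": TCP orientation; "contact_force": force on the tool from outside, world axes, zero at the start; "wrist_torque": the same for the moment, N m; "width": finger opening in m.
Only numpy, scipy, OpenCV 4.12 (cv2) and the standard library are available. Lean on these libraries where they do the work, as an engineer would, in place of code of your own. Each camera call takes 0.05 s, during which the arm holds its last target.

## Working session

There is one attempt and no reset: what is moved stays moved. The work goes in short steps, Python scripts to look and compute and a shell command to move; the robot and the scene stay as the last step left them, time stands still between calls to the robot, and variables do not carry over. Pictures are saved under pics/ and viewed, and the job is handed in when it is done.

```bash
ls; mkdir -p pics; cat > h.py <<'E'
import numpy as np, cv2
from rig import r, cams, workorder, finder
def snap(n,f):
    g=cams.grab_frame(n); cv2.imwrite('pics/'+f,cv2.cvtColor(g['pixels'],cv2.COLOR_RGB2BGR)); return g
def ray(g,u,v,z):
    d=np.array([(u-g['cx'])/g['fx'],(v-g['cy'])/g['fy'],1.]);R=np.array(g['R']);t=np.array(g['t'])
    c=-R.T@t; d=R.T@d; return c+d*(z-c[2])/d[2]
def proj(g,X):
    p=np.array(g['R'])@np.array(X)+np.array(g['t']); return np.array([g['fx']*p[0]/p[2]+g['cx'],g['fy']*p[1]/p[2]+g['cy']])
E
python3 - <<'E'
from h import *
g=snap('top','t0.png'); s=snap('side','s0.png')
for q in (g,s): print(q['fx'],q['fy'],q['cx'],q['cy'],(-np.array(q['R']).T@q['t']).round(3)); print(np.array(q['R']).round(3))
for n in ('block','board'): 
  for c in('top','side'): print(n,c,finder.search_frame(n,c))
print(r.observe())
E
```

```text
pics
519.053721291462 519.053721291462 274.73914299618525 205.11116842243396 [ 0.354 -0.02   1.557]
[[ 0.022 -1.    -0.013]
 [-0.989 -0.02  -0.146]
 [ 0.146  0.016 -0.989]]
483.38972122193746 483.38972122193746 283.36365162723985 212.42561149418162 [ 0.338 -1.125  0.691]
[[ 0.98  -0.199  0.02 ]
 [-0.08  -0.482 -0.873]
 [ 0.183  0.853 -0.488]]
block top [{'rect': [313.0, 274.3, 33.8, 27.2], 'p': 0.89}, {'rect': [191.3, 178.3, 33.2, 32.7], 'p': 0.89}, {'rect': [275.2, 220.0, 40.9, 28.2], 'p': 0.71}]
block side [{'rect': [183.6, 260.2, 28.8, 22.7], 'p': 0.91}, {'rect': [239.4, 226.1, 44.2, 28.6], 'p': 0.84}, {'rect': [263.8, 186.9, 37.3, 13.9], 'p': 0.84}, {'rect': [351.0, 243.1, 15.4, 25.8], 'p': 0.61}]
board top [{'rect': [254.1, 148.7, 109.2, 59.3], 'p': 0.63}]
board side [{'rect': [281.3, 207.8, 94.5, 78.1], 'p': 0.95}]
{'time_s': 0.3, 'joint_positions': array([ 1.05342003e+00,  3.50863822e-01,  1.65201365e+00,  2.18671426e-05,
        1.13910400e+00, -8.45718276e-02]), 'joint_vel': array([ 1.68247552e-03, -5.51834023e-04, -1.65451742e-03,  1.89752446e-03,
       -3.00347090e-04, -4.96248045e-05]), 'tau': array([-1.37677278e-03, -5.05582309e+01, -2.91244215e+01, -1.45502172e-04,
        2.65352282e-03, -2.06516370e-05]), 'position': array([0.23058242, 0.49920697, 0.25611849]), 'orientation': array([ 0.33916763,  1.54414602, -0.33974538]), 'contact_force': array([-0.88546146, -0.2851216 , -0.20202741]), 'wrist_torque': array([ 0.0100653 , -0.0445998 , -0.00330746]), 'width': 0.08549901618025328}
```

```bash
python3 - <<'E'
import cv2
a=cv2.imread('pics/t0.png')[130:330,160:400]; cv2.imwrite('pics/t0c.png',cv2.resize(a,None,fx=3,fy=3,interpolation=cv2.INTER_CUBIC))
E
```

```text
(no output)
```

View pics/t0c.png

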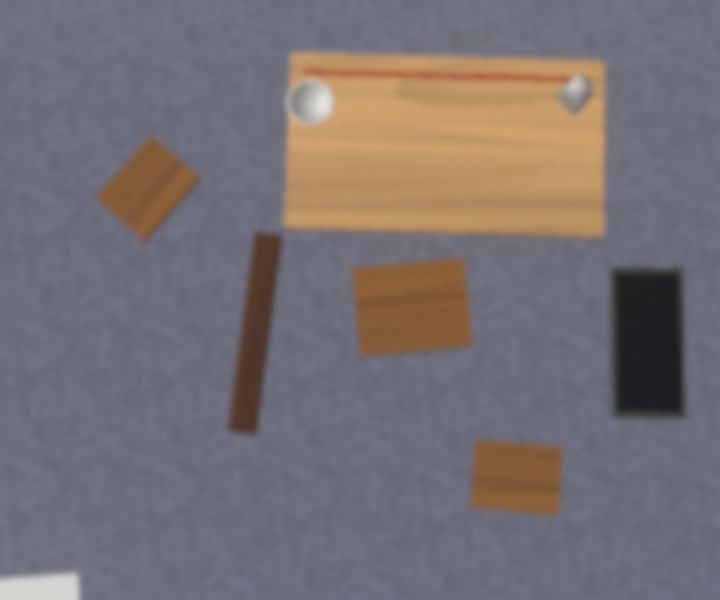

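View pics/s0.png

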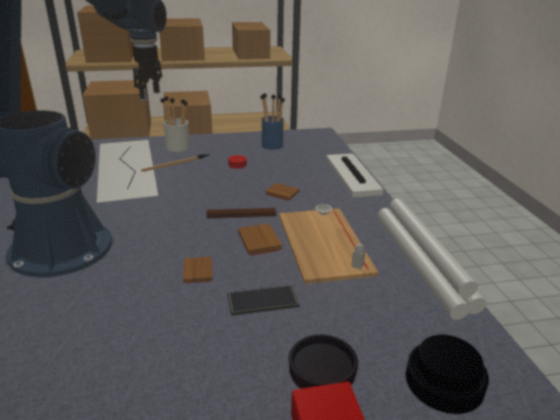

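View pics/t0.png

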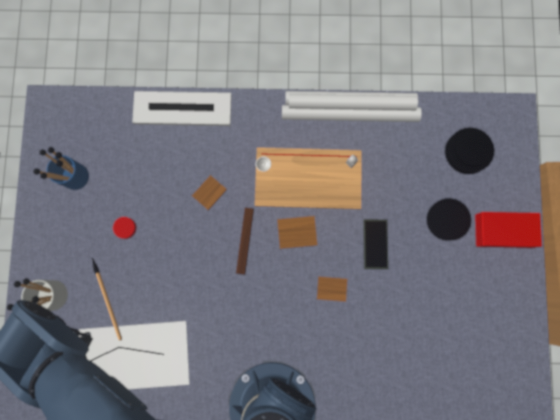

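Three brown slabs could be the block, at top pixels (296,233), (209,192) and (332,289). The first one is the largest and the only one lying in front of the board. The paperweight is at (245,241), the phone at (376,244), the dish at (264,163) and the seal at (352,160). Next I measure the sizes.

```bash
cat >> h.py <<'E'
def quad(g,win,z,lo,hi):
    u0,v0,u1,v1=win; im=g['pixels'][v0:v1,u0:u1]
    k=6; im=cv2.resize(im,None,fx=k,fy=k,interpolation=cv2.INTER_CUBIC)
    hsv=cv2.cvtColor(im,cv2.COLOR_RGB2HSV); m=cv2.inRange(hsv,np.array(lo),np.array(hi))
    m=cv2.morphologyEx(m,cv2.MORPH_CLOSE,np.ones((9,9)))
    cs=cv2.findContours(m,cv2.RETR_EXTERNAL,cv2.CHAIN_APPROX_NONE)[0]; c=max(cs,key=cv2.contourArea)[:,0,:]
    uv=(c+0.5)/k-0.5+[u0,v0]
    P=np.array([ray(g,u,v,z)[:2] for u,v in uv])
    (cx,cy),(w,h),a=cv2.minAreaRect((P*1000).astype(np.float32))
    return (cx,cy),(w,h),a,cv2.boxPoints(((cx,cy),(w,h),a)).round(1)
E
python3 - <<'E'
from h import *
g=snap('top','t1.png'); 
for w in ((268,210,326,256),(185,170,232,215),(310,270,355,308)): print(quad(g,w,.022,(5,90,40),(25,255,200)))
print(quad(g,(245,140,372,214),.012,(5,70,90),(30,255,255)))
hs=cv2.cvtColor(g['pixels'],cv2.COLOR_RGB2HSV); print(hs[233,296],hs[190,300],hs[215,300],hs[230,260])
a=cv2.cvtColor(g['pixels'],cv2.COLOR_RGB2BGR)[205:260,260:335]; cv2.imwrite('pics/t1c.png',cv2.resize(a,None,fx=8,fy=8,interpolation=cv2.INTER_CUBIC))
for n in('seal','dish'): print(n,finder.search_frame(n,'top')[:1])
E
```

```text
((501.31011962890625, -61.79962158203125), (86.22054290771484, 109.45330047607422), 6.4397077560424805, array([[ 452.3,  -12.3],
       [ 464.6, -121. ],
       [ 550.3, -111.3],
       [ 538. ,   -2.6]], dtype=float32))
((615.4326171875, 203.84613037109375), (65.4483642578125, 82.14624786376953), 50.342411041259766, array([[562.9, 204.9],
       [626.2, 152.4],
       [667.9, 202.8],
       [604.7, 255.3]], dtype=float32))
((337.4389953613281, -166.16744995117188), (82.63691711425781, 63.724159240722656), 86.9692611694336, array([[ 303.4, -205.7],
       [ 367.1, -209.1],
       [ 371.4, -126.6],
       [ 307.8, -123.2]], dtype=float32))
((667.8883056640625, -93.31524658203125), (320.1476745605469, 181.96934509277344), 89.49506378173828, array([[ 575.5, -252.6],
       [ 757.5, -254.2],
       [ 760.3,   66. ],
       [ 578.3,   67.6]], dtype=float32))
[ 14 152 134] [ 16 120 182] [128  23 124] [118  34 129]
seal []
dish [{'rect': [257.9, 153.8, 15.0, 18.5], 'p': 0.74}]
```

View pics/t1c.png

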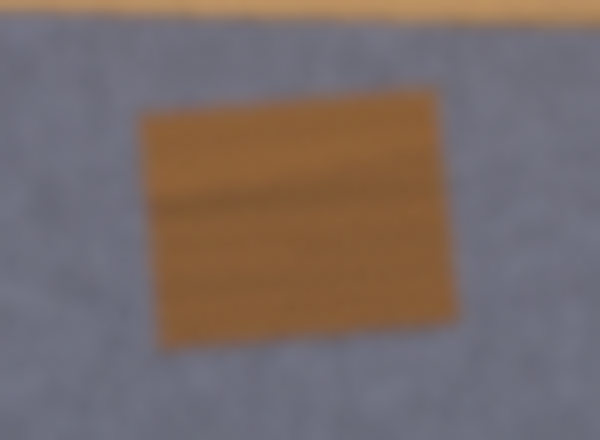

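The slab at top pixel (296,233) is the block: it measures 86×109 mm, against about 64×82 mm for the other two. Its centre is (0.501,-0.062) with yaw +6.5°. The board yaw is about -0.5°, with its near edge at x≈0.577. Next I get the tool axes and plan the approach.

```bash
cat >> h.py <<'E'
from scipy.spatial.transform import Rotation as Ro
def st():
    o=r.observe(); M=Ro.from_rotvec(o['orientation']).as_matrix()
    print('t',round(o['time_s'],2),'p',o['position'].round(4),'yaw_jaw',np.degrees(np.arctan2(M[1,1],M[0,1])).round(2),'F',o['contact_force'].round(1),'w',round(float(o['width']),4)); return o,M
def go(x,y,z):
    o,M=st(); print('cm tool:',(M.T@(np.array([x,y,z])-o['position'])*100).round(2))
E
python3 - <<'E'
from h import *
o,M=st(); print(M.round(3)); go(.405,-.062,.2)
E
```

```text
t 0.45 p [0.2306 0.4993 0.2562] yaw_jaw 65.2 F [-0.9  1.   0.5] w 0.0855
[[-0.     0.419  0.908]
 [-0.     0.908 -0.419]
 [-1.    -0.     0.   ]]
t 0.45 p [0.2306 0.4993 0.2562] yaw_jaw 65.2 F [-0.9  1.   0.5] w 0.0855
cm tool: [  5.63 -43.64  39.37]
```

```bash
python3 -m handwheel '[[0.2,-3.2,2.9,0],[0.2,-3.2,2.9,0],[0.2,-3.2,2.9,0],[0.2,-3.2,2.9,0],[0.2,-3.2,2.9,0],[0.2,-3.2,2.9,0],[0.2,-3.2,2.9,0],[0.2,-3.2,2.9,0],[0.2,-3.2,2.9,0],[0.2,-3.2,2.9,0]]' 0.6; python3 -c "
from h import *
go(.395,-.062,.1)"
```

```text
time_s: 1.45
position: [0.3599, 0.0855, 0.2365]
orientation: [0.34, 1.543, -0.339]
contact_force: [1.4, 0.9, 0.0]
width: 0.0511
t 1.45 p [0.3599 0.0855 0.2365] yaw_jaw 65.21 F [1.4 0.9 0. ] w 0.0511
cm tool: [ 13.65 -11.93   9.36]
```

```bash
python3 -m handwheel '[[0,-3,2.35,0],[0,-3,2.35,0],[0,-3,2.35,0],[0,-2.93,2.31,0],[0,0,0,-8.1],[0,0,0,-8.1],[0,0,0,-8.1],[3.5,0,0,0],[3.5,0,0,0],[3.5,0,0,0]]'; python3 - <<'E'
from h import *
go(.395,-.062,.03)
s=snap('side','s2.png'); a=cv2.imread('pics/s2.png')[150:300,170:380]; cv2.imwrite('pics/s2c.png',cv2.resize(a,None,fx=3.8,fy=3.8,interpolation=cv2.INTER_CUBIC))
E
```

```text
time_s: 2.45
position: [0.3948, -0.0604, 0.1305]
orientation: [0.007, 1.569, -0.007]
contact_force: [0.4, -0.5, -0.9]
width: 0.0514
t 2.45 p [ 0.3948 -0.0604  0.1305] yaw_jaw 89.5 F [ 0.4 -0.5 -0.9] w 0.0514
cm tool: [ 1.005e+01 -1.500e-01  1.000e-02]
```

View pics/s2c.png

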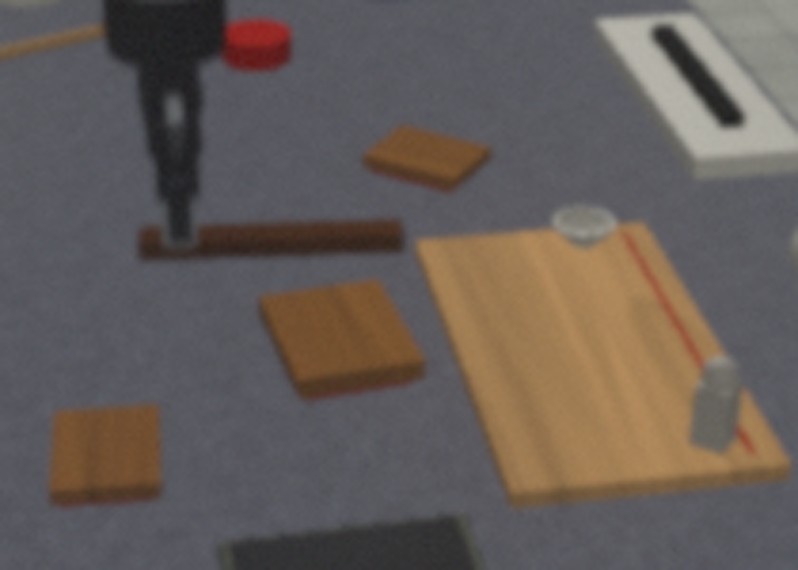

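```bash
python3 - <<'E'
from h import *
s=cams.grab_frame('side')
for z in (.1,.11,.12,.13): print(z,proj(s,[.395,-.087,z]).round(1),proj(s,[.395,-.1,z]).round(1),proj(s,[.406,-.087,z]).round(1))
E
```

```text
0.1 [216.9 217.1] [217.4 219.7] [221.4 216.7]
0.11 [216.7 213.5] [217.2 216.1] [221.3 213.2]
0.12 [216.5 209.9] [217.  212.5] [221.1 209.6]
0.13 [216.3 206.3] [216.8 208.9] [220.9 206. ]
```

```bash
python3 -m handwheel '[[3,-0.15,0,0],[3,0,0,0],[2.5,0,0,0],[1,0,0,0],[0.2,0,0,0],[0.2,0,0,0],[0.2,0,0,0],[0.1,0,0,0],[0,0,0,0],[0,0,0,0]]'; python3 - <<'E'
from h import *
st()
g=snap('side','s3.png'); a=cv2.imread('pics/s3.png')[180:300,170:330]; cv2.imwrite('pics/s3c.png',cv2.resize(a,None,fx=4.8,fy=4.8,interpolation=cv2.INTER_CUBIC))
E
```

```text
time_s: 3.55
position: [0.3947, -0.0619, 0.0296]
orientation: [0.007, 1.57, -0.007]
contact_force: [0.1, -0.1, -0.2]
width: 0.0514
t 3.55 p [ 0.3947 -0.0619  0.0296] yaw_jaw 89.51 F [ 0.1 -0.1 -0.2] w 0.0514
```

View pics/s3c.png

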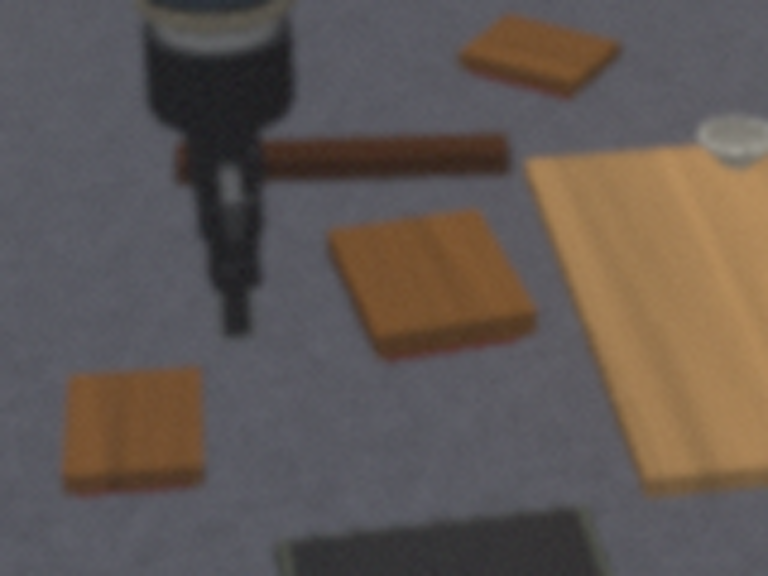

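```bash
python3 -m handwheel '[[0.1,0,0.4,0],[0.1,0,0.4,0],[0.1,0,0.4,0],[0.1,0,0.4,0],[0,0,0.4,0],[0,0,0.4,0],[0,0,0.4,0],[0,0,0.4,0],[0,0,0.2,0],[0,0,0,0]]'
```

```text
time_s: 4.6
position: [0.4289, -0.0622, 0.0253]
orientation: [0.007, 1.571, -0.007]
contact_force: [0.4, 0.2, 0.3]
width: 0.0514
```

```bash
python3 -m handwheel '[[0.1,0,0.2,0],[0.1,0,0.2,0],[0.1,0,0.2,0],[0.1,0,0.2,0],[0,0,0,0],[0,0,0,0],[0,0,0,0],[0,0,0,0],[0,0,0,0],[0,0,0,0]]'; python3 - <<'E'
from h import *
st()
g=snap('side','s4.png'); a=cv2.imread('pics/s4.png')[180:300,170:330]; cv2.imwrite('pics/s4c.png',cv2.resize(a,None,fx=4.8,fy=4.8,interpolation=cv2.INTER_CUBIC))
E
```

```text
time_s: 5.6
position: [0.4356, -0.0622, 0.0217]
orientation: [0.007, 1.573, -0.006]
contact_force: [-9.3, -0.8, 18.4]
width: 0.0515
t 5.6 p [ 0.4356 -0.0622  0.0217] yaw_jaw 89.51 F [-9.3 -0.8 18.4] w 0.0515
```

View pics/s4c.png

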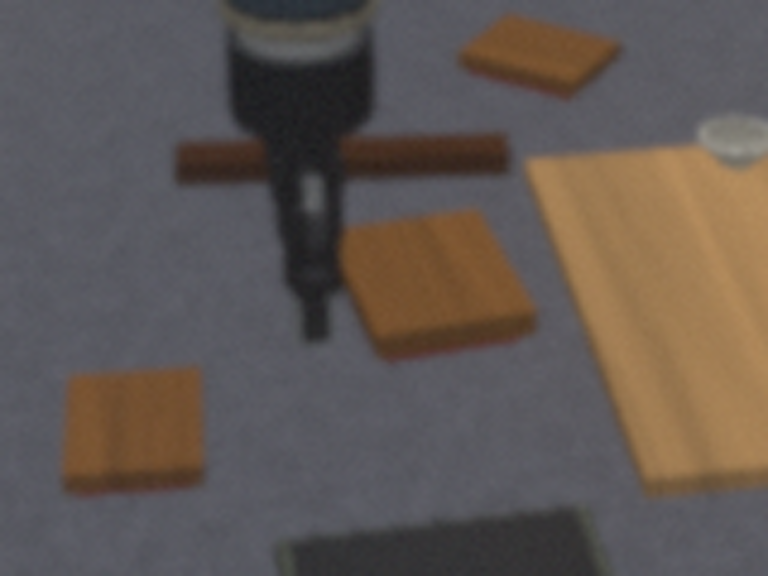

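```bash
python3 -m handwheel '[[-0.2,0,0,0],[0,0,0.3,0],[0,0,0.3,0],[0,0,0.3,0],[0,0,0.3,0],[0,0,0.3,0],[0,0,0.3,0],[0,0,0.3,0],[0,0,0.3,0],[0,0,0,0]]'; python3 - <<'E'
from h import *
st()
g=snap('top','t5.png'); a=cv2.imread('pics/t5.png')[190:290,240:360]; cv2.imwrite('pics/t5c.png',cv2.resize(a,None,fx=6,fy=6,interpolation=cv2.INTER_CUBIC))
E
```

```text
time_s: 6.65
position: [0.4611, -0.0625, 0.0233]
orientation: [0.007, 1.57, -0.007]
contact_force: [0.4, 0.9, 0.2]
width: 0.0511
t 6.65 p [ 0.4611 -0.0625  0.0233] yaw_jaw 89.51 F [0.4 0.9 0.2] w 0.0511
```

View pics/t5c.png

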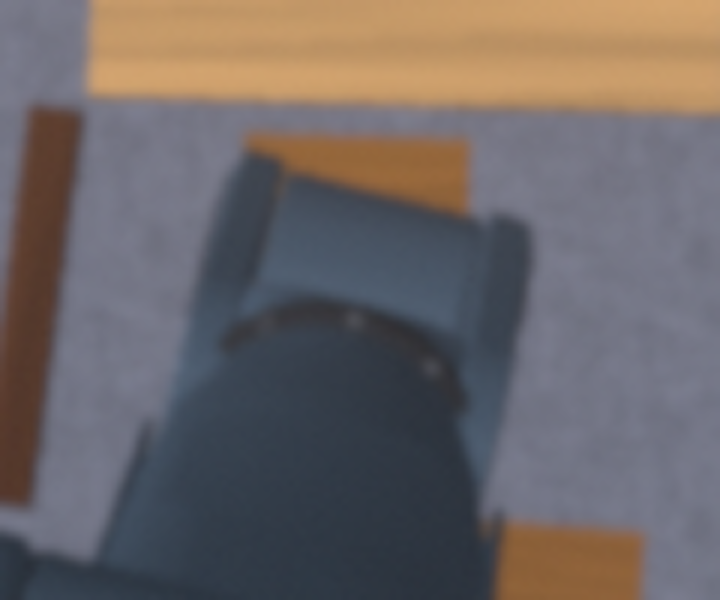

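```bash
python3 - <<'E'
from h import *
g=cams.grab_frame('top')
a,b=ray(g,280.8,212.3,.022),ray(g,318.3,212.6,.022); print(a,b,np.degrees(np.arctan2(b[0]-a[0],a[1]-b[1])))
# subpixel edges per column
im=cv2.GaussianBlur(g['pixels'],(3,3),0).astype(float)
sat=(im[:,:,0]-im[:,:,2])
for u in range(284,318,4):
    col=sat[196:222,u]; d=np.gradient(col); vb=196+np.argmin(d[:15]); 
    k=int(np.argmin(d[:15])); w=slice(max(k-2,0),k+3); e=196+np.sum(np.arange(26)[w]*-d[w])/np.sum(-d[w])
    k2=k+1+int(np.argmax(d[k+1:k+12])); w2=slice(k2-1,k2+3); e2=196+np.sum(np.arange(26)[w2]*d[w2])/np.sum(d[w2])
    print(u,ray(g,u,e,.012)[:2].round(4),ray(g,u,e2,.022)[:2].round(4))
E
```

```text
[ 0.55853988 -0.01328805  0.022     ] [ 0.55994655 -0.12499966  0.022     ] 0.7214301172081787
284 [ 0.5782 -0.0225] [ 0.5611 -0.0228]
288 [ 0.5776 -0.0345] [ 0.5592 -0.0347]
292 [ 0.5775 -0.0465] [ 0.5593 -0.0467]
296 [ 0.5775 -0.0586] [ 0.5593 -0.0586]
300 [ 0.5776 -0.0706] [ 0.5595 -0.0705]
304 [ 0.5775 -0.0826] [ 0.5595 -0.0824]
308 [ 0.5775 -0.0946] [ 0.558  -0.0944]
312 [ 0.5774 -0.1066] [ 0.5581 -0.1063]
316 [ 0.5775 -0.1186] [ 0.5582 -0.1182]
```

```bash
python3 -m handwheel '[[0,0,0.3,0],[0,0,0.3,0],[0,0,0.3,0],[0,0,0.3,0],[0,0,0.2,0],[0,0,0.2,0],[0,0,0.2,0],[0,0,0.1,0],[0,0,0,0],[0,0,0,0]]'; python3 -c "
from h import *
st()"
```

```text
time_s: 7.75
position: [0.4797, -0.0627, 0.0233]
orientation: [0.007, 1.57, -0.007]
contact_force: [-0.1, 0.3, 0.1]
width: 0.0512
t 7.75 p [ 0.4797 -0.0627  0.0233] yaw_jaw 89.5 F [-0.1  0.3  0.1] w 0.0512
```

```bash
python3 -m handwheel '[[0,0,0.05,0],[0,0,0.05,0],[0,0,0.05,0],[0,0,0.05,0],[0,0,0.05,0],[0,0,0.05,0],[0,0,0,0],[0,0,0,0],[0,0,0,0],[0,0,0,0]]'; python3 - <<'E'
from h import *
st()
g=snap('top','t6.png'); a=cv2.imread('pics/t6.png')[190:290,240:360]; cv2.imwrite('pics/t6c.png',cv2.resize(a,None,fx=6,fy=6,interpolation=cv2.INTER_CUBIC))
E
```

```text
time_s: 8.75
position: [0.4801, -0.0625, 0.023]
orientation: [0.007, 1.577, -0.006]
contact_force: [-12.4, -3.0, 10.8]
width: 0.0514
t 8.75 p [ 0.4801 -0.0625  0.023 ] yaw_jaw 89.5 F [-12.4  -3.   10.8] w 0.0514
```

View pics/t6c.png

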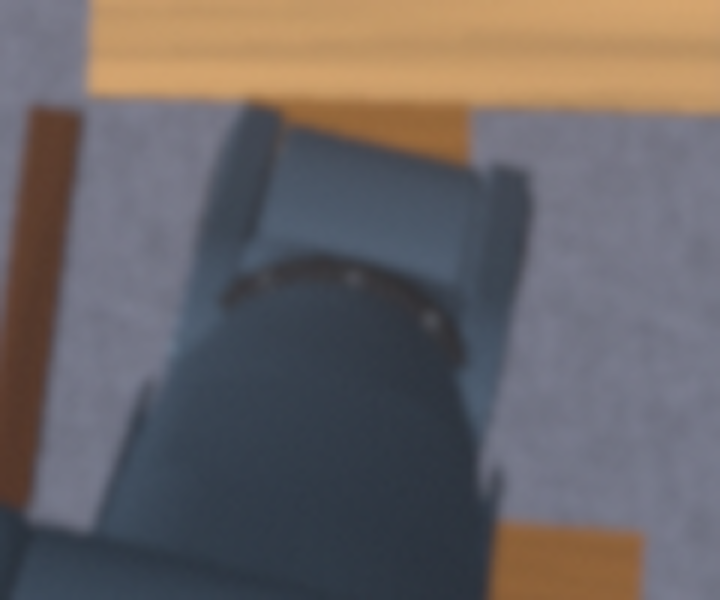

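```bash
python3 -m handwheel '[[0,0,0.15,0],[-0.15,0,0,0],[-0.25,0,0,0],[-0.3,0,0,0],[-0.3,0,0,0],[-0.3,0,0.02,0],[-0.3,0,0.03,0],[-0.3,0,0.04,0],[-0.3,0,0.05,0],[0,0,0,0]]'; python3 - <<'E'
from h import *
st()
g=snap('side','s7.png'); a=cv2.imread('pics/s7.png')[180:300,190:350]; cv2.imwrite('pics/s7c.png',cv2.resize(a,None,fx=4.8,fy=4.8,interpolation=cv2.INTER_CUBIC))
E
```

```text
time_s: 9.8
position: [0.4824, -0.0623, 0.0446]
orientation: [0.008, 1.578, -0.006]
contact_force: [-12.7, -1.6, 2.2]
width: 0.0508
t 9.8 p [ 0.4824 -0.0623  0.0446] yaw_jaw 89.51 F [-12.7  -1.6   2.2] w 0.0508
```

View pics/s7c.png

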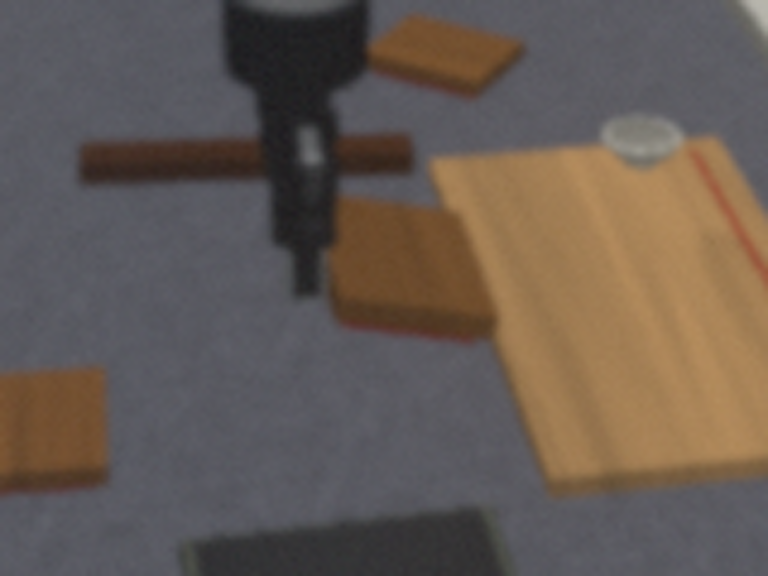

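```bash
python3 -m handwheel '[[-0.4,0,0.1,0],[-0.45,0,0.12,0],[-0.45,0,0.15,0],[-0.43,0,0.17,0],[-0.42,0,0.19,0],[-0.41,0,0.21,0],[-0.39,0,0.23,0],[-0.39,0,0.25,0],[0,0,0,0],[0,0,0,0]]'; python3 - <<'E'
from h import *
st()
g=snap('side','s8.png'); a=cv2.imread('pics/s8.png')[180:300,190:350]; cv2.imwrite('pics/s8c.png',cv2.resize(a,None,fx=4.8,fy=4.8,interpolation=cv2.INTER_CUBIC))
E
```

```text
time_s: 10.85
position: [0.4976, -0.0625, 0.0784]
orientation: [0.007, 1.576, -0.006]
contact_force: [-11.6, -0.1, 8.6]
width: 0.0513
t 10.85 p [ 0.4976 -0.0625  0.0784] yaw_jaw 89.52 F [-11.6  -0.1   8.6] w 0.0513
```

View pics/s8c.png

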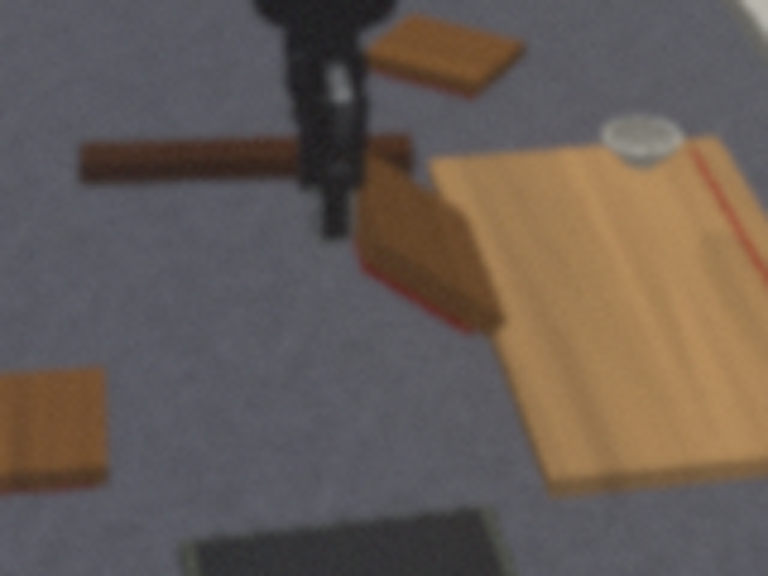

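```bash
python3 -m handwheel '[[-0.38,0,0.25,0],[-0.35,0,0.28,0],[-0.34,0,0.3,0],[-0.3,0,0.33,0],[-0.36,0,0.46,0],[-0.33,0,0.48,0],[-0.25,0,0.5,0],[-0.2,0,0.5,0],[0,0,0,0],[0,0,0,0]]'; python3 - <<'E'
from h import *
st()
g=snap('side','s9.png'); a=cv2.imread('pics/s9.png')[180:300,190:350]; cv2.imwrite('pics/s9c.png',cv2.resize(a,None,fx=4.8,fy=4.8,interpolation=cv2.INTER_CUBIC))
E
```

```text
time_s: 11.9
position: [0.5309, -0.0631, 0.1043]
orientation: [0.007, 1.571, -0.007]
contact_force: [-6.3, -0.4, 9.1]
width: 0.0515
t 11.9 p [ 0.5309 -0.0631  0.1043] yaw_jaw 89.51 F [-6.3 -0.4  9.1] w 0.0515
```

View pics/s9c.png

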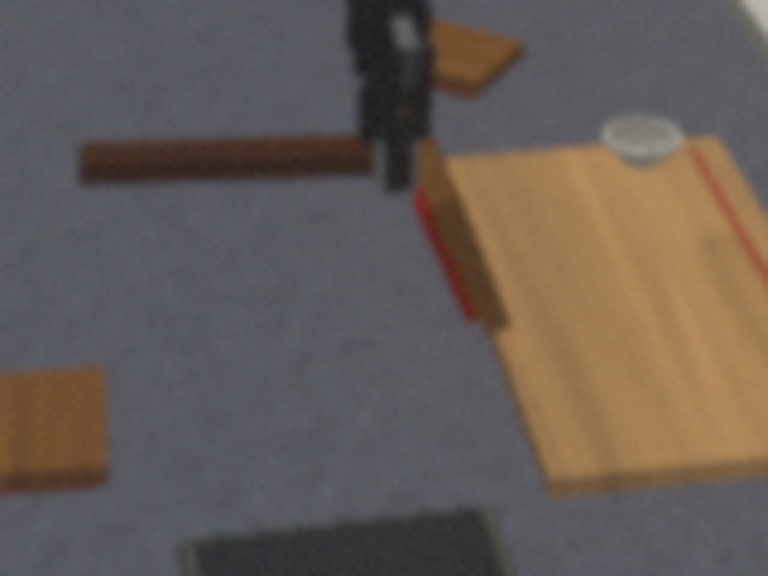

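```bash
python3 -m handwheel '[[-0.15,0,0.4,0],[-0.15,0,0.4,0],[-0.1,0,0.4,0],[-0.1,0,0.4,0],[-0.05,0,0.4,0],[0,0,0.4,0],[0,0,0.4,0],[0,0,0,0],[0,0,0,0],[0,0,0,0]]'; python3 - <<'E'
from h import *
st()
g=snap('side','s10.png'); a=cv2.imread('pics/s10.png')[180:300,190:350]; cv2.imwrite('pics/s10c.png',cv2.resize(a,None,fx=4.8,fy=4.8,interpolation=cv2.INTER_CUBIC))
E
```

```text
time_s: 12.95
position: [0.5615, -0.0635, 0.1138]
orientation: [0.006, 1.564, -0.008]
contact_force: [-9.3, 3.2, 42.4]
width: 0.0513
t 12.95 p [ 0.5615 -0.0635  0.1138] yaw_jaw 89.5 F [-9.3  3.2 42.4] w 0.0513
```

View pics/s10c.png

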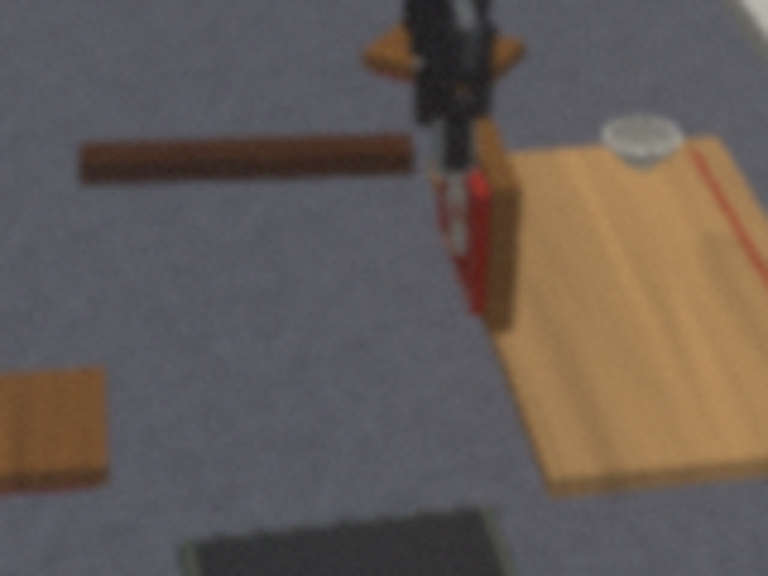

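```bash
python3 -m handwheel '[[-0.2,0,0,0],[-0.2,0,0.05,0],[-0.2,0,0.05,0],[-0.1,0,0.1,0],[0,0,0.2,0],[0,0,0.2,0],[0,0,0.2,0],[0,0,0.2,0],[0,0,0,0],[0,0,0,0]]'; python3 - <<'E'
from h import *
st()
g=snap('side','s11.png'); a=cv2.imread('pics/s11.png')[180:300,190:350]; cv2.imwrite('pics/s11c.png',cv2.resize(a,None,fx=4.8,fy=4.8,interpolation=cv2.INTER_CUBIC))
E
```

```text
time_s: 14.0
position: [0.5687, -0.0634, 0.1162]
orientation: [0.007, 1.571, -0.007]
contact_force: [-0.0, -0.1, -0.2]
width: 0.051
t 14.0 p [ 0.5687 -0.0634  0.1162] yaw_jaw 89.51 F [-0.  -0.1 -0.2] w 0.051
```

View pics/s11c.png

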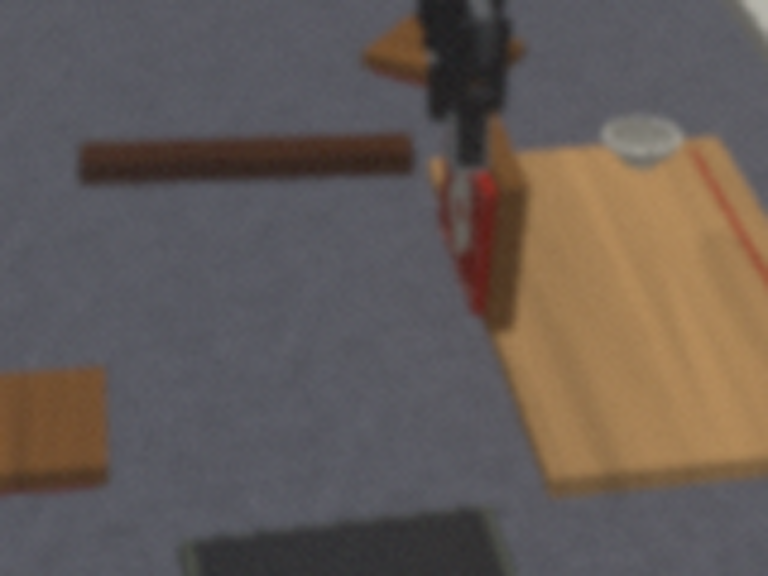

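```bash
python3 -m handwheel '[[0,0,0.25,0],[0,0,0.25,0],[0,0,0.25,0],[0,0,0.25,0],[0,0,0.25,0],[0,0,0.25,0],[0,0,0.25,0],[0,0,0.25,0],[0,0,0,0],[0,0,0,0]]'; python3 - <<'E'
from h import *
st()
g=snap('side','s12.png'); a=cv2.imread('pics/s12.png')[180:300,190:350]; cv2.imwrite('pics/s12c.png',cv2.resize(a,None,fx=4.8,fy=4.8,interpolation=cv2.INTER_CUBIC))
E
```

```text
time_s: 15.05
position: [0.5896, -0.0636, 0.1171]
orientation: [0.007, 1.569, -0.007]
contact_force: [-0.3, 0.2, 6.3]
width: 0.0516
t 15.05 p [ 0.5896 -0.0636  0.1171] yaw_jaw 89.5 F [-0.3  0.2  6.3] w 0.0516
```

View pics/s12c.png

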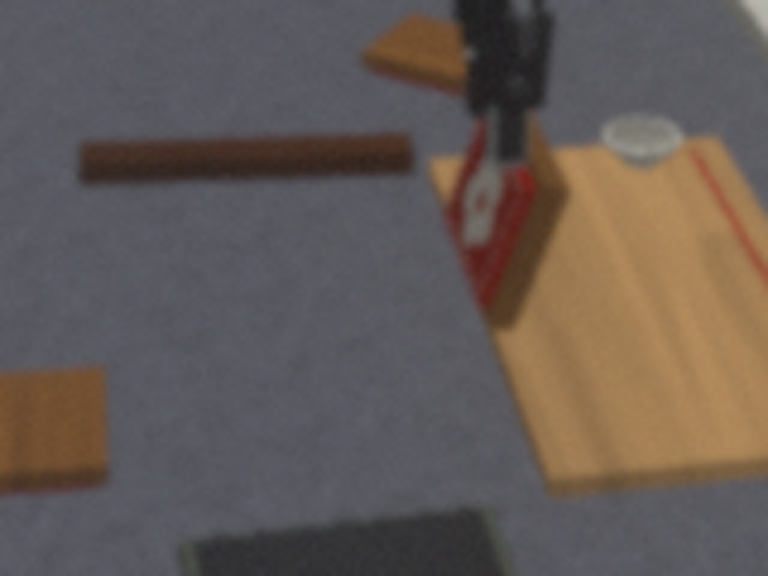

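```bash
python3 -m handwheel '[[-0.1,0,0.1,0],[-0.1,0,0.2,0],[-0.1,0,0.2,0],[-0.1,0,0.2,0],[0,0,0.2,0],[0,0,0.2,0],[0,0,0.2,0],[0,0,0,0],[0,0,0,0],[0,0,0,0]]'; python3 - <<'E'
from h import *
st()
g=snap('side','s13.png'); a=cv2.imread('pics/s13.png')[180:300,190:350]; cv2.imwrite('pics/s13c.png',cv2.resize(a,None,fx=4.8,fy=4.8,interpolation=cv2.INTER_CUBIC))
E
```

```text
time_s: 16.1
position: [0.6016, -0.0637, 0.1203]
orientation: [0.007, 1.571, -0.007]
contact_force: [-0.0, 0.3, -0.1]
width: 0.0513
t 16.1 p [ 0.6016 -0.0637  0.1203] yaw_jaw 89.5 F [-0.   0.3 -0.1] w 0.0513
```

View pics/s13c.png

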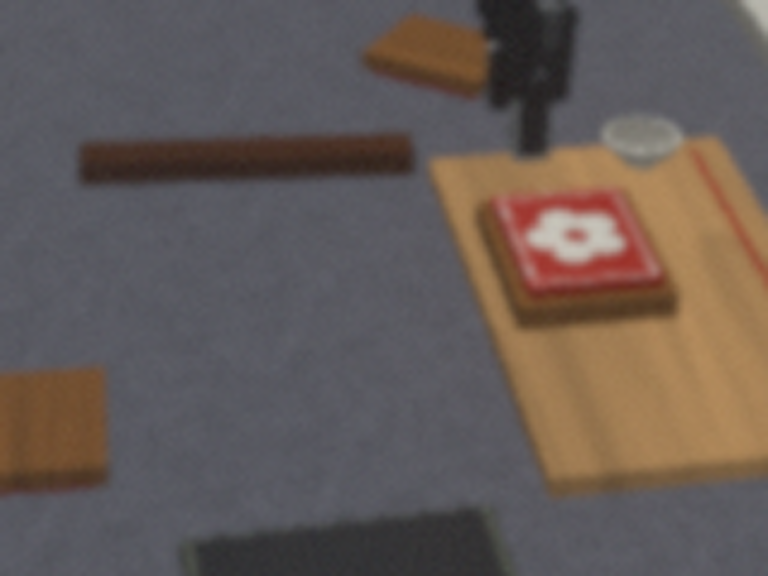

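The block has fallen over and lies flat on the board, with the red face centred at crop (578,240) and the near rim inside the board edge. I'll move the hand up and back, then check from both cameras.

```bash
python3 -m handwheel '[[-2,0,0,0],[-3,0,0,0],[-3,0,-2,0],[-2,0,-4,0],[0,0,-4,0],[0,0,-4,0],[0,0,-4,0],[0,0,-4,0],[0,0,0,0],[0,0,0,0]]'; python3 - <<'E'
from h import *
st()
g=snap('top','t14.png'); s=snap('side','s14.png')
a=cv2.imread('pics/t14.png')[130:330,160:400]; b=cv2.imread('pics/s14.png')[170:300,170:390]
a=cv2.resize(a,(480,400),interpolation=cv2.INTER_CUBIC); b=cv2.resize(b,(677,400)); 
cv2.imwrite('pics/c14.png',cv2.resize(np.hstack([a,b]),(800,277)))
E
```

```text
time_s: 17.15
position: [0.3818, -0.0619, 0.2208]
orientation: [0.007, 1.569, -0.008]
contact_force: [0.4, -0.4, -0.0]
width: 0.0511
t 17.15 p [ 0.3818 -0.0619  0.2208] yaw_jaw 89.48 F [ 0.4 -0.4 -0. ] w 0.0511
```

View pics/c14.png

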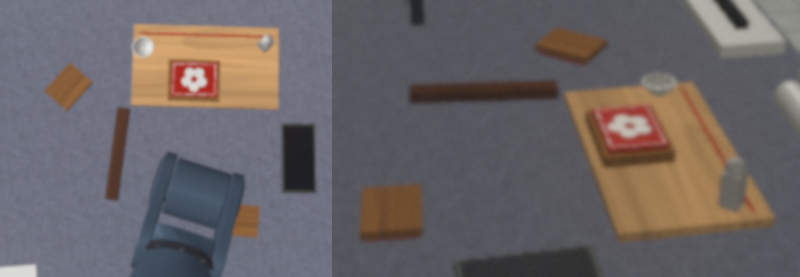

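View pics/t14.png

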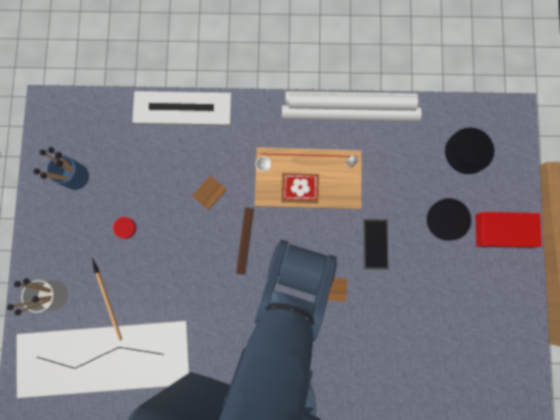

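In the last top view the block is at (300,187), red side up and fully inside the board, and square to it. The seal, dish, paperweight, phone and the other slabs are where they started, and the hand is clear. Handing in.

```bash
python3 -c "
from h import *
print(workorder.close_job())"
```

```text
the job is handed in; nothing more can be done
None
```

The block now lies flat on the inking board with its red carved side up, and I handed the job in at about 17 s. I pushed its long side square with the two fingertips and ran it against the board's near edge. I then pushed the opposite side up along an arc until the block tipped over and fell onto the board.

**Last checks:** Both cameras show the block fully on the board and square to it, about 20 cm from the hand. The contact force reads about 0 N. By eye, the bystanders stand where they did at the start.

**What did not go as planned:**
- The fingertips touched the table at about 18 N while I was finding its height.
- While the block was nearly upright, the thicker part of the fingers pressed down on its rim, and I read about 42 N upward on the tool. I think that was finger contact rather than the gripper's body, which has the 40 N limit, but I could not confirm it. Raising the hand cleared it.
- After the block passed upright, the fingers caught on its rim again at about 6 N. Raising the hand let it fall.

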